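Snap the keeper over the turquoise for the road

ROBOT

A 6-joint arm with a two-finger parallel gripper is mounted at the origin on the work surface. World frame = base frame: x ahead of the robot, y to its left, z up, the work surface at z = 0. Lengths are in m, angles in degrees, forces in N, time in s.
With the tool pointing down it reaches from about 0.35 to 0.875 m from the base axis. Payload 4.2 kg.
Tool frame: the origin (TCP) lies midway between the tips of the shut fingers; the grasp point (between the pads) lies 19 mm behind it; x points along the fingers, y is the direction in which the jaws open and shut, and the axes are right-handed (so a half turn about x gives the same grasp; the last joint's range is limited). The gripper opens to 87 mm and grips with 3 to 60 N. Pads are 19 mm wide; open, the fingers measure 117 mm over their backs; the gripper's body (75 mm by 190 mm) begins 51 mm behind the grasp point.
Start: joints at [83.113, 22.042, 0.453, 0, -68.411, -14.817], TCP at [0.231, 0.581, 0.223] pointing down, gripper open.
Joint ranges: [-179.83, 179.83], [-69.29, 118.12], [-61.27, 80.66], [-181.25, 117.63], [-171.15, -9.14], [-177.46, 177.46]. Speed limits (degrees/s): [159.86, 159.86, 180, 180, 180, 180].

INTERFACE

Orientations are given as a 3x3 rotation matrix whose columns are the frame's x, y, z axes.
In Python, from station import r gives the robot as it stands.
- The arm moves only by the tool play_rows, never from a script. Its argument "plan" is a list that holds one entry, the list of rows, each a list of 6 numbers: the shift along the tool's x, y, z in cm, then the turn, a rotation vector about the tool's x, y, z in units of 10 degrees (1.0 is 10 degrees). A call has 1 to 5 rows; each row is the pose to reach, as a shift and turn from the pose commanded when the call began, along the tool's axes at that moment; what a row does not reach only later rows make up. A row lasts 1/8 s, in which the tool goes at most 62.5 mm and 10.7 degrees, less where a joint would pass 70% of its speed; a pose out of reach is approached as far as the arm can. A call with a gripper value outside its range is refused whole. "hand" is the opening, from 0 (shut) to 1 (fully open), set as the call begins (left out, the last holds). The fingers move at their own pace and stop on an object; the grip force is fixed at half the most. Time passes only in rows, so rows that repeat a pose let the fingers close. It gives the time, the measured TCP pose, the force and the opening at its end, in the units of the state.
- r.sense(): the state, without advancing time (a new reading comes with each control period).
- r.capture(name): name is "side" or "top"; returns (picture, depth): 400x640x3 uint8, blue, green, red; 400x640 float32, m along the optical axis (not along the pixel's ray), 0 where there is no reading.
- r.get_calibration(name): a dict with "vfov" (degrees; the focal length in pixels is half the picture's height over the tangent of half this angle, whatever the lens; pixels are square), "cx", "cy" (the principal point, pixels), "rvec" (rotation vector, rad) and "tvec" (3), from world to camera coordinates, as OpenCV has them. Camera axes: x right, y down, z forward; pixel columns grow to the right and rows downward; lengths in m; the calibration is good to about 2 mm. A picture is of the moment at which its call begins. get_calibration takes no time and is no camera call.
- r.finish_job(): hands the job in, once; it reports no verdict.
The state is a dict: "time_s": time; "joints": joint angles; "joint_velocities": joint speeds; "effort": joint torques, N m; "tcp_pos": TCP position; "ee_rot": TCP orientation; "wrist_force": force on the tool from outside, world axes, zero at the start; "moment": the same for the moment, N m; "gripper_width": opening from 0.0 (shut) to 1.0 (fully open).
Only numpy, scipy, OpenCV 4.12 (cv2) and the standard library are available. Lean on these libraries where they do the work, as an engineer would, in place of code of your own. Each camera call takes 0.05 s, during which the arm holds its last target.

TASK

Get the turquoise chunk ready for travelling: set it upright on the middle of the cork pad of the specimen mount, and only then bring the black keeper across above it and push it straight down over the two white snap hooks until both sides have clicked and it lies level on its seats. Feel for the clicks and the stop and press gently: never more than about 30 N on the mount. Leave everything else on the bench where it is.

Things in the scene. Friction and masses are not known exactly. Their poses are not given: they have to be found in the camera images.
- mount: Specimen mount, fixed to the bench: wooden base 76 (x) x 124 (y) x 12 mm, cork pad in its middle, origin at the centre of its underside, z up. Aluminium seat pillars 24 (x) x 8 (y) mm at y = +/-38 mm, with a wooden cheek 34 x 4 mm, top 28 mm up, inside each (y = +/-31.5); 59 mm between the cheeks, open to both x sides. A white snap hook stands outside each pillar, stem at |y| = 43.5 to 47.5 mm.
- pad (a point): Centre of the top of the cork pad, 22 mm above the bench; the pad is 44 x 44 mm and 10 mm thick. Axes as the mount.
- seats (a point): Point on the mount's axis, 50 mm above the bench, level with the two flat seats (pillar tops) AT THE LOWEST SETTING. Pillars and hooks are one frame, set by hand before the start anywhere from 0 to 13 mm higher than this, and it stays there: the setting is not measured, so the true height must be felt. The seats are a hard stop; over 30 N on the mount from keeper or fingers fails.
- keeper: Loose black plastic bridge, 60 g or so, lying flat. Plate 40 (x) x 84 (y) x 5 mm; at each y end two ears, outer edges at x = +/-20, run on to y = +/-52 mm, with a 20 mm wide notch between for the hook. On its middle an upright grip fin 12 thick (x), 36 long (y), from 5 to 38 mm up. Origin: centre of the underside, z up. Same either way round; in place its origin and y axis lie over the mount's.
- stone: The turquoise chunk, blue-green with brown veins, 60 g or so, 28 (x) x 36 (y) mm with flat sawn sides up to 20 mm and a rough crown to 23 mm high. Origin at the centre of its flat underside, z up. Its yaw on the pad is free.
- hook_a (a joint): Outward bend in rad of the +y snap hook, 14 mm wide in x: 0 at rest, about 0.06 while the keeper forces past, 0 again after the click (also 0 before contact). Above the true seats: head's underside 6.5 mm, nose (|y| = 39.5 mm) up to 12.5 mm, then a ramp out to |y| = 43.5 mm at the top, 22 mm.
- hook_b (a joint): The same for the -y hook. The keeper meets the ramps with its underside about 18 mm above the true seats; spreading both takes roughly 5 to 12 N in all, sliding on past the noses less; they spring back over it (click) when its underside is 1.5 mm above the seats.
- loupe: Bystander: black aluminium loupe standing on end, 38 mm across, 24 mm high; origin under its centre.
- dop: Bystander: wooden dop stick lying along its x, 128 mm long, 9 mm thick; origin under its middle.
- agate: Bystander: round brownish agate nodule, 36 mm across, 20 mm high; origin under its centre.
- jar: Bystander: pale glass jar with a white lid, 44 mm across, 55 mm high; origin under its centre.
- vial: Bystander: small amber vial with a white cap, 24 mm across, 45 mm high; origin under its centre.
- brush: Bystander: brush lying along its x, 150 mm long; origin under it.

How it is judged:
By the outcome, as a careful person would: the job done as asked, in the order asked, and still so for the second after the job is handed in, with the robot touching nothing.
It also fails if it takes over 67 s, if anything falls off the work surface, if the arm or the gripper's body presses on something with over 40 N, if the wrist force passes 120 N, or if a joint passes its speed limit or range.

## Working session

There is one attempt and no reset: what is moved stays moved. The work goes in short steps, Python scripts to look and compute and a tool call to move; the robot and the scene stay as the last step left them, time stands still between calls to the robot, and variables do not carry over. Pictures are saved under pics/ and viewed, and the job is handed in when it is done.

Besides the shell and the picture viewer there is one more tool, called after "Emit:" in YAML: its name, and indented under it one key for each argument. play_rows: Moves the arm, as the interface text tells. Its arguments: {"type":"object","properties":{"plan":{"type":"array","items":{"type":"array","items":{"type":"array","items":{"type":"number"}}}},"hand":{"type":"number"}},"required":["plan"]}

```bash
ls; mkdir -p pics
python3 - <<'E'
from station import r
import cv2,numpy as np
for n in("side","top"):
    p,d=r.capture(n); cv2.imwrite(f"pics/{n}0.png",p); np.savez(f"{n}0.npz",p=p,d=d)
    print(r.get_calibration(n))
print(r.sense())
E
```

```text
pics
{'vfov': 45.38643893159128, 'cx': 315.1330748212866, 'cy': 203.0320662916222, 'rvec': array([ 2.32510903, -0.24934149,  0.11959072]), 'tvec': array([-0.53227077,  0.13531394,  1.32016895])}
{'vfov': 50.857288526957795, 'cx': 318.00590231584584, 'cy': 199.71336445320836, 'rvec': array([ 2.14601919, -2.15831611,  0.14222276]), 'tvec': array([-0.01271159,  0.52995665,  0.94247963])}
{'time_s': 0.1, 'joints': array([ 8.31141884e+01,  2.20876499e+01,  3.88633567e-01, -2.57374732e-02,
       -6.84113709e+01, -1.48158654e+01]), 'joint_velocities': array([-0.05774306, -0.14740042,  0.19471534,  0.15093225, -0.00544509,
        0.05371718]), 'effort': array([-5.37306187e-04, -3.91690564e+01,  1.87935644e+01,  4.23186198e+00,
        1.34876452e-02, -7.08235075e-05]), 'tcp_pos': array([0.23089968, 0.58021234, 0.22156127]), 'ee_rot': array([[-6.45659135e-04, -3.69927251e-01, -9.29060500e-01],
       [-1.86261072e-03, -9.29058637e-01,  3.69927803e-01],
       [-9.99998057e-01,  1.96932531e-03, -8.91752669e-05]]), 'wrist_force': array([ 0.71953591, -0.21383874, -0.18302301]), 'moment': array([-0.06297189, -0.04320293, -0.0325256 ]), 'gripper_width': 1.0009696790707439}
```

View pics/side0.png

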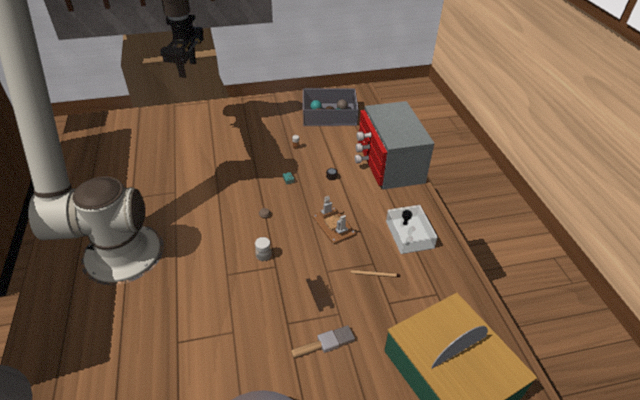

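View pics/top0.png

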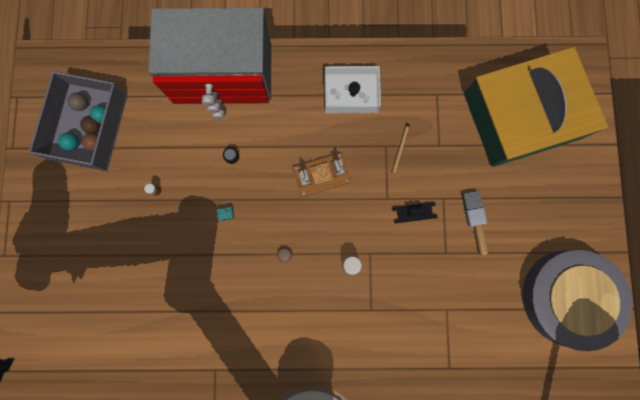

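```bash
cat > h.py <<'E'
import cv2,numpy as np
from station import r
def cam(n):
    c=r.get_calibration(n); f=200/np.tan(np.radians(c['vfov'])/2)
    K=np.array([[f,0,c['cx']],[0,f,c['cy']],[0,0,1]]); R=cv2.Rodrigues(np.array(c['rvec'],float))[0]; t=np.array(c['tvec'],float).reshape(3)
    return K,R,t
def ray(n,uv,z):
    K,R,t=cam(n); uv=np.atleast_2d(np.array(uv,float))
    d=(R.T@np.linalg.inv(K)@np.c_[uv,np.ones(len(uv))].T).T; o=-R.T@t
    s=(z-o[2])/d[:,2]; return o+d*s[:,None]
def proj(n,P):
    K,R,t=cam(n); p=(K@(R@np.atleast_2d(np.array(P,float)).T+t[:,None])).T; return p[:,:2]/p[:,2:]
def cloud(n,d):
    K,R,t=cam(n); v,u=np.mgrid[:400,:640]
    X=np.stack([(u-K[0,2])/K[0,0]*d,(v-K[1,2])/K[1,1]*d,d],-1)
    return (X-t)@R
E
python3 - <<'E'
from h import *
T=np.load('top0.npz');S=np.load('side0.npz')
def crop(im,u,v,w,h,s): return cv2.resize(im[v:v+h,u:u+w],None,fx=s,fy=s,interpolation=cv2.INTER_CUBIC)
a=crop(T['p'],280,140,80,60,5);b=crop(T['p'],380,185,80,60,5);c=crop(T['p'],190,185,80,60,5);e=crop(S['p'],300,180,80,60,5)
cv2.imwrite('pics/crops0.png',np.vstack([np.hstack([a,b]),np.hstack([c,e])]))
for n,D in(('top',T),('side',S)):
    C=cloud(n,D['d']); hsv=cv2.cvtColor(D['p'],cv2.COLOR_BGR2HSV)
    print(n,(D['d']==0).mean())
    for nm,uv in {'top':{'mount':(321,173),'keeper':(415,212),'stone':(225,213),'table':(260,240),'jar':(352,266)},'side':{'stone':(288,178),'mount':(337,226),'keeper':(318,291)}}[n].items():
        print(nm,C[uv[1],uv[0]].round(4))
E
```

```text
top 0.00404296875
mount [ 0.5958 -0.0232  0.0213]
keeper [ 0.4994 -0.239   0.0401]
stone [0.5008 0.2013 0.0286]
table [0.4386 0.1224 0.003 ]
jar [ 0.3777 -0.0908  0.0545]
side 0.00397265625
stone [0.4982 0.1872 0.0232]
mount [ 0.5941 -0.062   0.0386]
keeper [ 0.4965 -0.2528  0.018 ]
```

View pics/crops0.png

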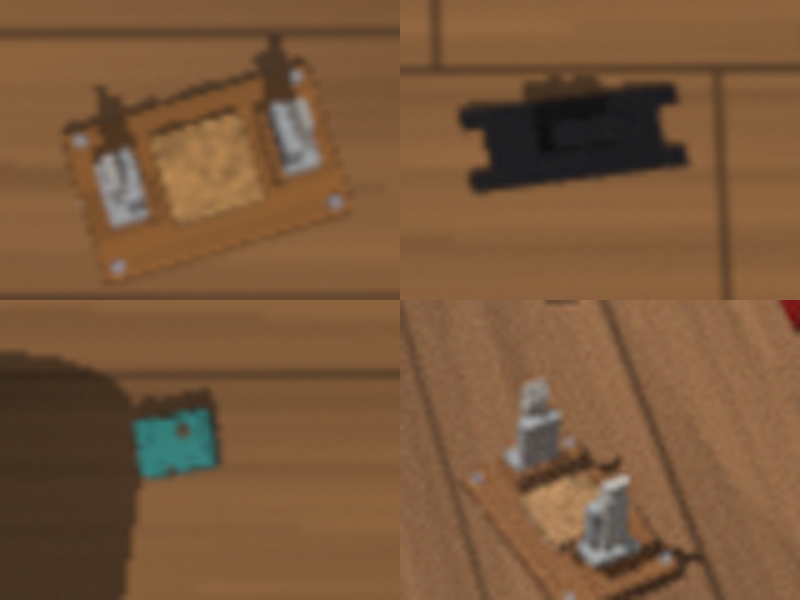

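```bash
cat >> h.py <<'E'
def up(im,u,v,w,h,s=8): return cv2.resize(im[v:v+h,u:u+w],None,fx=s,fy=s,interpolation=cv2.INTER_CUBIC)
def big(m):
    n,l,st,c=cv2.connectedComponentsWithStats(m.astype(np.uint8)); i=1+np.argmax(st[1:,4]); return (l==i).astype(np.uint8)
def rect(m,u,v,s,n,z):
    m=big(m); ct=max(cv2.findContours(m,cv2.RETR_EXTERNAL,cv2.CHAIN_APPROX_NONE)[0],key=cv2.contourArea)
    q=ct.reshape(-1,2); P=ray(n,np.c_[u+(q[:,0]+.5)/s-.5,v+(q[:,1]+.5)/s-.5],z)[:,:2]
    R=cv2.minAreaRect((P*1000).astype(np.float32)); b=cv2.boxPoints(R)
    e=[b[1]-b[0],b[2]-b[1]]; L=max(e,key=np.linalg.norm); 
    yaw=np.degrees(np.arctan2(L[1],L[0]))%180
    M=cv2.moments((P*1000).astype(np.float32).reshape(-1,1,2)); cen=(M['m10']/M['m00'],M['m01']/M['m00'])
    return dict(c=np.round(R[0],1),size=np.round(R[1],1),long_yaw=round(float(yaw),1),centroid=np.round(cen,1))
E
python3 - <<'E'
from h import *
T=np.load('top0.npz');S=np.load('side0.npz');p=T['p'];q=S['p']
c=up(p,190,185,80,60).astype(int); print('stone top',rect(c[...,0]-c[...,2]>15,190,185,8,'top',.02))
c=up(q,270,160,40,40).astype(int); print('stone side z.012',rect(c[...,0]-c[...,2]>15,270,160,8,'side',.012))
c=up(p,380,185,80,60).astype(int); m=(c[...,2]-c[...,0]<12)&(c.max(-1)<75); print('keeper',rect(m,380,185,8,'top',.005)); cv2.imwrite('pics/km.png',m*255)
c=up(p,280,140,80,60); hsv=cv2.cvtColor(c,cv2.COLOR_BGR2HSV)
print(hsv[170*8//5,210*8//5],hsv[250*8//5,150*8//5],hsv[160*8//5,260*8//5])
ci=c.astype(int); m=(ci[...,2]>165)&(ci[...,2]-ci[...,0]>60); print('cork',rect(m,280,140,8,'top',.022))
cv2.imwrite('pics/cm.png',np.hstack([m*255]))
sc=np.array([(80,140),(297,75),(335,202),(118,267)])/5+[280,140]
P=ray('top',sc,.012)[:,:2]*1000; print(P.round(1),P.mean(0))
co=np.array([(65,128),(310,58),(355,205),(105,283)])/5+[280,140]
P=ray('top',co,.012)[:,:2]*1000; print(P.round(1),P.mean(0))
e=P[0]+P[3]-P[1]-P[2]; print('mount y yaw',np.degrees(np.arctan2(e[1],e[0])), np.linalg.norm(e)/2)
# depth check
C=cloud('top',T['d']); 
for u,v in ((300,130),(420,240),(250,230)): print('table z',np.median(C[v-3:v+4,u-3:u+4,2]))
i=C[140:200,280:360].reshape(-1,3); i=i[i[:,2]>.033]; print(len(i),i.round(3))
C=cloud('side',S['d']); i=C[180:250,305:365].reshape(-1,3); i=i[(i[:,2]>.04)]; print('side',len(i)); print(np.percentile(i[:,2],[50,80,90,95,100]).round(4))
E
```

```text
stone top {'c': array([501.4, 204.3]), 'size': array([28.3, 36.7]), 'long_yaw': 100.5, 'centroid': array([501.3, 204.2])}
stone side z.012 {'c': array([500.4, 208.9]), 'size': array([29.6, 40.3]), 'long_yaw': 100.2, 'centroid': array([500.7, 208.5])}
keeper {'c': array([ 502.9, -245.1]), 'size': array([ 37.5, 101. ]), 'long_yaw': 97.1, 'centroid': array([ 503. , -245.4])}
[ 16 140 162] [ 14 163 138] [ 14 161 127]
cork {'c': array([588.8, -24.1]), 'size': array([25.4, 41.3]), 'long_yaw': 101.6, 'centroid': array([586.3, -19.6])}
[[610.2  36.8]
 [641.6 -68. ]
 [579.2 -85.4]
 [548.4  18.5]] [594.86065421 -24.52621825]
[[616.2  44. ]
 [650.  -74.4]
 [577.7 -95. ]
 [540.7  24.7]] [596.13946775 -25.15387189]
mount y yaw 106.56925949918995 124.19676742801593
table z 0.0017621503485454586
table z 0.0009828450613661144
table z 0.0009738288919407612
180 [[ 0.4   -0.016  1.004]
 [ 0.4   -0.016  1.004]
 [ 0.4   -0.016  1.004]
 [ 0.4   -0.016  1.004]
 [ 0.618 -0.057  0.061]
 [ 0.617 -0.06   0.063]
 [ 0.613 -0.063  0.082]
 [ 0.613 -0.066  0.081]
 [ 0.613 -0.068  0.081]
 [ 0.4   -0.016  1.004]
 [ 0
[... 3540 characters left out ...]
 0.046]
 [ 0.578  0.014  0.04 ]
 [ 0.574  0.011  0.063]
 [ 0.574  0.009  0.062]
 [ 0.574  0.007  0.064]
 [ 0.575  0.019  0.042]
 [ 0.576  0.017  0.04 ]
 [ 0.572  0.011  0.062]
 [ 0.573  0.009  0.057]
 [ 0.573  0.007  0.055]
 [ 0.574  0.005  0.047]
 [ 0.575  0.022  0.033]
 [ 0.575  0.019  0.033]
 [ 0.572  0.012  0.048]
 [ 0.572  0.009  0.046]
 [ 0.573  0.007  0.04 ]
 [ 0.574  0.005  0.035]
 [ 0.572  0.012  0.033]
 [ 0.572  0.01   0.033]
 [ 0.569  0.012  0.036]
 [ 0.4   -0.016  1.004]
 [ 0.4   -0.016  1.004]
 [ 0.4   -0.016  1.004]]
side 192
[0.0597 0.077  1.0166 1.0166 1.0166][ WARN:0@0.793] global loadsave.cpp:1063 imwrite_ Unsupported depth image for selected encoder is fallbacked to CV_8U.
```

```bash
python3 -c "
import cv2,numpy as np
cv2.imwrite('pics/masks.png',np.hstack([cv2.resize(cv2.imread('pics/km.png'),(400,300)),cv2.resize(cv2.imread('pics/cm.png'),(400,300))]))"
```

```text
(no output)
```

View pics/masks.png

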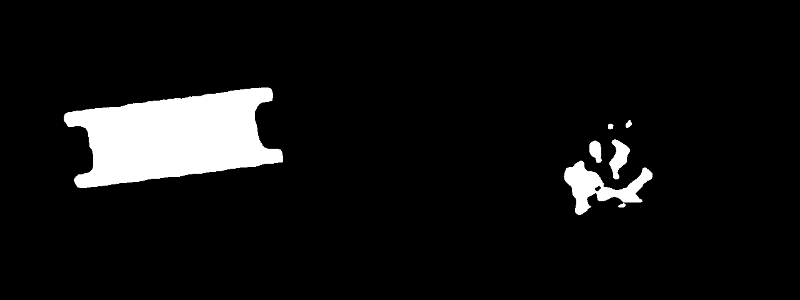

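```bash
cat >> h.py <<'E'
from scipy.spatial.transform import Rotation as Ro
def go(pos,jaw):
    """shift (cm) and turn (10deg) from measured pose to TCP pos (m), tool down, jaw dir yaw (deg mod 180)"""
    s=r.sense(); R=s['ee_rot']
    cands=[]
    for k in(0,180):
        a=np.radians(jaw+k); x=np.array([0,0,-1.]);y=np.array([np.cos(a),np.sin(a),0]);
        G=np.c_[x,y,np.cross(x,y)]; w=Ro.from_matrix(R.T@G).as_rotvec(); cands.append((np.linalg.norm(w),w))
    w=min(cands,key=lambda t:t[0])[1]
    d=R.T@(np.array(pos)-s['tcp_pos'])*100
    print('t',round(s['time_s'],2),'tcp',(s['tcp_pos']*1000).round(1),'F',s['wrist_force'].round(1),'w',round(s['gripper_width'],3),'j',s['joints'].round(0))
    print('shift',d.round(2),'turn',(np.degrees(w)/10).round(2))
E
python3 - <<'E'
from h import *
go([.5014,.2045,.10],10.5)
S=np.load('side0.npz'); cv2.imwrite('pics/s1.png',up(S['p'],310,185,60,60,10))
E
```

```text
t 0.1 tcp [230.9 580.2 221.6] F [ 0.7 -0.2 -0.2] w 1.001 j [ 83.  22.   0.  -0. -68. -15.]
shift [ 12.21  24.88 -39.03] turn [ 5.78 -0.01 -0.01]
```

View pics/s1.png

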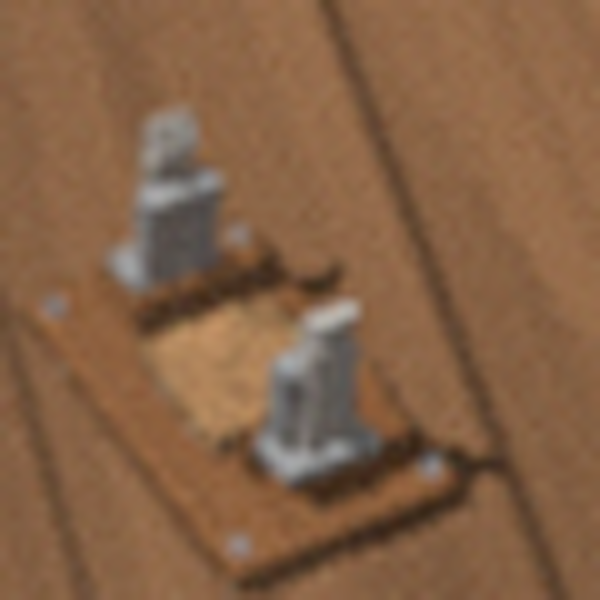

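Emit:
play_rows:
  plan:
    - [[12.2,24.9,-39.0,5.78,0,0],[12.2,24.9,-39.0,5.78,0,0],[12.2,24.9,-39.0,5.78,0,0],[12.2,24.9,-39.0,5.78,0,0],[12.2,24.9,-39.0,5.78,0,0]]

```text
time_s: 0.72
tcp_pos: [0.4083, 0.3336, 0.1423]
ee_rot: [[-0.0, -0.969, -0.246], [-0.0, -0.246, 0.969], [-1.0, 0.0, -0.0]]
wrist_force: [1.0, 0.1, 0.1]
gripper_width: 1.003
```

Run:
```python
from h import *
go([.5014,.2045,.10],10.5)
sc=np.array([(55,305),(237,232),(430,463),(238,545)])/10+[310,185]-.45
P=ray('side',sc,.012)[:,:2]*1000; print(P.round(1),P.mean(0))
e=P[0]+P[1]-P[2]-P[3]; print('yaw',np.degrees(np.arctan2(e[1],e[0])))
```

```text
t 0.72 tcp [408.3 333.6 142.3] F [1.  0.1 0.1] w 1.003 j [ 57.  17. -20.   0. -53. -43.]
shift [  4.23  -5.85 -14.81] turn [ 0.38 -0.   -0.  ]
[[549.   18.8]
 [609.2  37.7]
 [640.3 -65.6]
 [578.8 -84.7]] [594.31260515 -23.4522512 ]
yaw 106.44228817558442
```

Emit:
play_rows:
  plan:
    - [[4.2,-5.85,-14.8,0.38,0,0],[4.2,-5.85,-14.8,0.38,0,0],[4.2,-5.85,-14.8,0.38,0,0],[4.2,-5.85,-14.8,0.38,0,0],[4.2,-5.85,-14.8,0.38,0,0]]

```text
time_s: 1.35
tcp_pos: [0.5013, 0.2071, 0.1008]
ee_rot: [[-0.0, -0.982, -0.187], [-0.0, -0.187, 0.982], [-1.0, 0.0, -0.0]]
wrist_force: [0.1, -0.2, 0.3]
gripper_width: 1.003
```

Run:
```python
from h import *
go([.5014,.2045,.004],10.5)
for n,(u,v,w,h) in(("side",(250,130,80,75)),("top",(190,165,80,75))):
    p,d=r.capture(n); cv2.imwrite(f"pics/{n}1.png",up(p,u,v,w,h,6)); np.savez(f"{n}1.npz",p=p,d=d)
p=np.hstack([cv2.resize(cv2.imread(f"pics/{n}1.png"),(400,375)) for n in("side","top")]); cv2.imwrite('pics/b1.png',p)
```

```text
t 1.35 tcp [501.3 207.1 100.8] F [ 0.1 -0.2  0.3] w 1.003 j [ 40.  21. -21.  -0. -48. -29.]
shift [ 9.68  0.04 -0.26] turn [ 0.03 -0.   -0.  ]
```

View pics/b1.png

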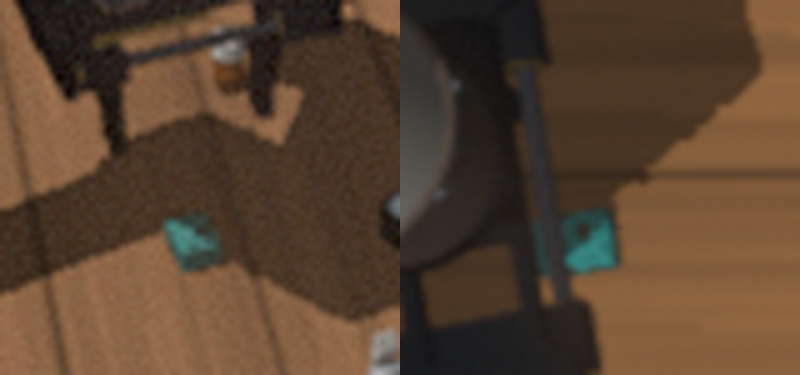

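Emit:
play_rows:
  plan:
    - [[4.5,0,-0.2,0.03,0,0],[8.0,0,-0.2,0.03,0,0],[9.2,0,-0.2,0.03,0,0],[9.2,0,-0.2,0.03,0,0],[9.2,0,-0.2,0.03,0,0]]

```text
time_s: 2.08
tcp_pos: [0.5028, 0.206, 0.0103]
ee_rot: [[0.002, -0.983, -0.183], [0.002, -0.183, 0.983], [-1.0, -0.003, 0.001]]
wrist_force: [-0.1, 0.3, 0.4]
gripper_width: 1.0
```

Run:
```python
from h import *
go([.5014,.2045,.004],10.5)
```

```text
t 2.08 tcp [502.8 206.   10.3] F [-0.1  0.3  0.4] w 1.0 j [ 39.  28. -25.   0. -36. -29.]
shift [ 0.63  0.16 -0.12] turn [0.   0.01 0.02]
```

Emit:
play_rows:
  plan:
    - [[0.6,0.15,-0.12,0,0,0],[0.6,0.15,-0.12,0,0,0],[0.6,0.15,-0.12,0,0,0]]

```text
time_s: 2.45
tcp_pos: [0.5007, 0.2035, 0.0031]
ee_rot: [[0.0, -0.983, -0.182], [0.0, -0.182, 0.983], [-1.0, -0.0, 0.0]]
wrist_force: [-0.2, -0.5, -0.0]
gripper_width: 1.0
```

Emit:
play_rows:
  plan:
    - [[0,0,0,0,0,0],[0,0,0,0,0,0],[0,0,0,0,0,0],[0,0,0,0,0,0],[0,0,0,0,0,0]]
  hand: 0.1

```text
time_s: 3.08
tcp_pos: [0.5006, 0.2035, 0.0029]
ee_rot: [[-0.0, -0.983, -0.182], [-0.0, -0.182, 0.983], [-1.0, 0.0, -0.0]]
wrist_force: [0.5, -0.3, -0.5]
gripper_width: 0.516
```

Emit:
play_rows:
  plan:
    - [[0,0,0,0,0,0],[0,0,0,0,0,0],[0,0,0,0,0,0]]

```text
time_s: 3.45
tcp_pos: [0.5006, 0.2035, 0.0029]
ee_rot: [[0.0, -0.983, -0.182], [0.0, -0.182, 0.983], [-1.0, -0.0, 0.0]]
wrist_force: [0.2, 0.6, -1.2]
gripper_width: 0.32
```

Emit:
play_rows:
  plan:
    - [[-1,0,0,0,0,0],[-5,0,0,0,0,0],[-11,0,0,0,0,0],[-13,0,0,0,0,0],[-13,0,0,0,0,0]]

```text
time_s: 4.08
tcp_pos: [0.5014, 0.2042, 0.1353]
ee_rot: [[0.004, -0.983, -0.182], [0.003, -0.182, 0.983], [-1.0, -0.005, 0.003]]
wrist_force: [-0.4, 0.1, -1.3]
gripper_width: 0.32
```

Run:
```python
from h import *
go([.5947,-.0242,.14],16.5)
```

```text
t 4.08 tcp [501.4 204.2 135.3] F [-0.4  0.1 -1.3] w 0.32 j [ 39.  19. -19.   0. -53. -29.]
shift [ -0.51  -5.02 -24.15] turn [-0.6   0.01  0.03]
```

Emit:
play_rows:
  plan:
    - [[-0.6,-1.0,-5.0,-0.6,0,0],[-0.6,-2.2,-11,-0.6,0,0],[-0.6,-3.6,-17,-0.6,0,0],[-0.6,-4.6,-22,-0.6,0,0],[-0.6,-5.0,-24.1,-0.6,0,0]]

```text
time_s: 4.7
tcp_pos: [0.593, -0.027, 0.1367]
ee_rot: [[-0.004, -0.96, -0.281], [-0.0, -0.281, 0.96], [-1.0, 0.004, 0.001]]
wrist_force: [0.7, 0.6, -0.8]
gripper_width: 0.319
```

Emit:
play_rows:
  plan:
    - [[0,0,0,0,0,0],[0,0,0,0,0,0]]

```text
time_s: 4.95
tcp_pos: [0.5929, -0.0236, 0.1382]
ee_rot: [[-0.002, -0.959, -0.284], [0.0, -0.284, 0.959], [-1.0, 0.002, 0.0]]
wrist_force: [0.8, -0.0, 0.1]
gripper_width: 0.323
```

Run:
```python
from h import *
go([.5947,-.0242,.05],16.5)
for n,(u,v,w,h) in(("side",(290,160,80,75)),("top",(280,130,80,75))):
    p,d=r.capture(n); cv2.imwrite(f"pics/{n}2.png",up(p,u,v,w,h,6)); np.savez(f"{n}2.npz",p=p,d=d)
p=np.hstack([cv2.resize(cv2.imread(f"pics/{n}2.png"),(400,375)) for n in("side","top")]); cv2.imwrite('pics/b2.png',p)
```

```text
t 4.95 tcp [592.9 -23.6 138.2] F [ 0.8 -0.   0.1] w 0.323 j [ 13.  23. -11.  -0. -56.   3.]
shift [ 8.81 -0.17 -0.12] turn [ 0.    0.   -0.01]
```

View pics/b2.png

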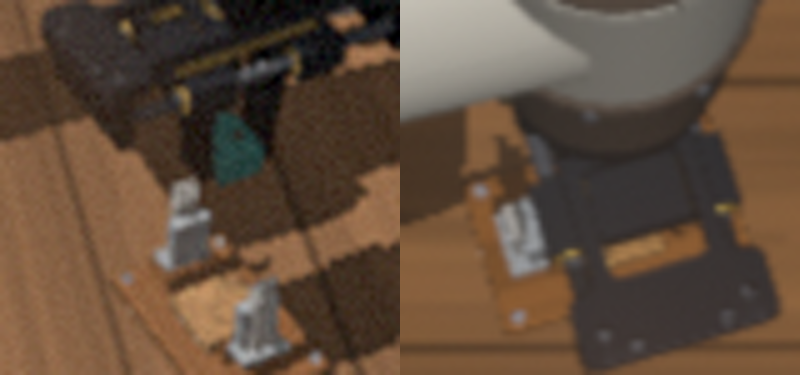

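Emit:
play_rows:
  plan:
    - [[3,-0.17,-0.12,0,0,0],[6.0,-0.17,-0.12,0,0,0],[9,-0.17,-0.12,0,0,0],[10.4,-0.17,-0.12,0,0,0],[10.4,-0.17,-0.12,0,0,0]]

```text
time_s: 5.68
tcp_pos: [0.5951, -0.0245, 0.0344]
ee_rot: [[-0.002, -0.959, -0.285], [-0.0, -0.285, 0.959], [-1.0, 0.002, -0.0]]
wrist_force: [-0.8, -0.4, -0.6]
gripper_width: 0.32
```

Emit:
play_rows:
  plan:
    - [[0,0,0,0,0,0],[0,0,0,0,0,0]]

```text
time_s: 5.92
tcp_pos: [0.5964, -0.0248, 0.0362]
ee_rot: [[0.003, -0.959, -0.284], [0.0, -0.284, 0.959], [-1.0, -0.003, -0.0]]
wrist_force: [0.7, 0.3, -0.3]
gripper_width: 0.317
```

Run:
```python
from h import *
go([.5947,-.0242,.026],16.5)
```

```text
t 5.92 tcp [596.4 -24.8  36.2] F [ 0.7  0.3 -0.3] w 0.317 j [ 13.  30. -16.   0. -43.   3.]
shift [1.02 0.15 0.11] turn [-0.   -0.    0.01]
```

Emit:
play_rows:
  plan:
    - [[0.4,0.15,0.1,0,0,0],[0.7,0.15,0.1,0,0,0],[0.9,0.15,0.1,0,0,0],[0.9,0.15,0.1,0,0,0]]

```text
time_s: 6.42
tcp_pos: [0.5937, -0.0246, 0.0256]
ee_rot: [[-0.001, -0.959, -0.284], [-0.0, -0.284, 0.959], [-1.0, 0.001, 0.0]]
wrist_force: [-0.6, 0.2, -1.3]
gripper_width: 0.32
```

Emit:
play_rows:
  plan:
    - [[0.1,0,0,0,0,0],[0.1,0,0,0,0,0]]

```text
time_s: 6.68
tcp_pos: [0.5939, -0.0245, 0.0249]
ee_rot: [[0.0, -0.959, -0.284], [0.0, -0.284, 0.959], [-1.0, -0.0, -0.0]]
wrist_force: [-0.7, -0.1, -1.1]
gripper_width: 0.314
```

Emit:
play_rows:
  plan:
    - [[0.08,0,0,0,0,0],[0.08,0,0,0,0,0]]

```text
time_s: 6.92
tcp_pos: [0.5939, -0.0245, 0.0249]
ee_rot: [[0.0, -0.959, -0.284], [-0.0, -0.284, 0.959], [-1.0, -0.0, -0.0]]
wrist_force: [-1.3, 0.4, 5.1]
gripper_width: 0.324
```

Contact felt (5 N). Back off slightly and release.

Emit:
play_rows:
  plan:
    - [[-0.05,0,0,0,0,0],[-0.05,0,0,0,0,0]]

```text
time_s: 7.18
tcp_pos: [0.5939, -0.0245, 0.0249]
ee_rot: [[0.0, -0.959, -0.284], [-0.0, -0.284, 0.959], [-1.0, -0.0, -0.0]]
wrist_force: [-2.0, 0.3, 4.7]
gripper_width: 0.32
```

Emit:
play_rows:
  plan:
    - [[0,0,0,0,0,0],[0,0,0,0,0,0],[0,0,0,0,0,0]]
  hand: 0.65

```text
time_s: 7.55
tcp_pos: [0.5938, -0.0246, 0.0242]
ee_rot: [[-0.0, -0.959, -0.284], [-0.0, -0.284, 0.959], [-1.0, 0.0, 0.0]]
wrist_force: [-0.4, -0.6, -0.1]
gripper_width: 0.571
```

Emit:
play_rows:
  plan:
    - [[-0.5,0,0,0,0,0],[-3,0,0,0,0,0],[-8,0,0,0,0,0],[-13,0,0,0,0,0],[-13,0,0,0,0,0]]

```text
time_s: 8.18
tcp_pos: [0.5969, -0.0242, 0.1601]
ee_rot: [[0.011, -0.959, -0.284], [0.001, -0.284, 0.959], [-1.0, -0.011, -0.002]]
wrist_force: [0.0, 0.9, -0.8]
gripper_width: 0.648
```

Run:
```python
from h import *
go([.5029,-.2451,.16],7.1)
```

```text
t 8.18 tcp [596.9 -24.2 160.1] F [ 0.   0.9 -0.8] w 0.648 j [ 13.  22.  -9.   0. -58.   3.]
shift [ -0.12  15.3  -18.5 ] turn [ 0.94 -0.01  0.06]
```

Emit:
play_rows:
  plan:
    - [[0,3.8,-4.5,0.9,0,0],[0,7.5,-9,0.9,0,0],[0,11,-13.5,0.9,0,0],[0,14.2,-17.2,0.9,0,0],[0,15.3,-18.5,0.94,0,0]]

```text
time_s: 8.8
tcp_pos: [0.4979, -0.2472, 0.1539]
ee_rot: [[-0.001, -0.993, -0.12], [0.0, -0.12, 0.993], [-1.0, 0.001, 0.001]]
wrist_force: [-0.0, -0.4, 0.1]
gripper_width: 0.648
```

Emit:
play_rows:
  plan:
    - [[0,0,0,0,0,0],[0,0,0,0,0,0]]

```text
time_s: 9.05
tcp_pos: [0.5001, -0.2445, 0.1544]
ee_rot: [[-0.0, -0.992, -0.124], [0.0, -0.124, 0.992], [-1.0, 0.0, 0.0]]
wrist_force: [0.2, -0.2, -0.1]
gripper_width: 0.648
```

Run:
```python
from h import *
for n,(u,v,w,h) in(("side",(290,190,80,75)),("top",(280,130,80,75))):
    p,d=r.capture(n); cv2.imwrite(f"pics/{n}3.png",up(p,u,v,w,h,6)); np.savez(f"{n}3.npz",p=p,d=d)
    if n=='top':
        c=up(p,280,140,80,60).astype(int); print('stone top',rect(c[...,0]-c[...,2]>10,280,140,8,'top',.042))
        sf=None
p=np.hstack([cv2.resize(cv2.imread(f"pics/{n}3.png"),(400,375)) for n in("side","top")]); cv2.imwrite('pics/b3.png',p)
go([.5029,-.2451,.06],7.1)
```

```text
stone top {'c': array([591.4, -14.3]), 'size': array([25.9, 14.1]), 'long_yaw': 17.0, 'centroid': array([591.5, -14.1])}
t 9.15 tcp [ 500.2 -244.3  154.5] F [ 0.4 -0.5  0.7] w 0.651 j [ -9.  19. -15.  -0. -56.  17.]
shift [ 9.45 -0.25 -0.12] turn [0.01 0.   0.  ]
```

View pics/b3.png

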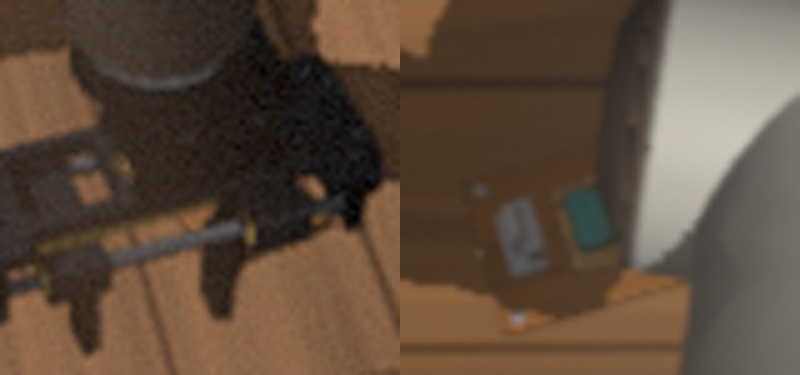

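Emit:
play_rows:
  plan:
    - [[0,1,-5,0,0,0],[0,2,-9,0,0,0],[0,2.5,-12,0,0,0],[0,2.5,-13,0,0,0],[0,2.5,-13,0,0,0]]

```text
time_s: 9.78
tcp_pos: [0.4912, -0.377, 0.1542]
ee_rot: [[-0.0, -0.992, -0.123], [0.0, -0.123, 0.992], [-1.0, 0.0, 0.0]]
wrist_force: [0.1, 0.4, -0.7]
gripper_width: 0.651
```

Run:
```python
from h import *
for n,(u,v,w,h) in(("side",(290,180,80,75)),("top",(280,130,80,75))):
    p,d=r.capture(n); cv2.imwrite(f"pics/{n}4.png",up(p,u,v,w,h,6)); np.savez(f"{n}4.npz",p=p,d=d)
    if n=='top':
        c=up(p,280,140,80,60).astype(int); print('stone top',rect(c[...,0]-c[...,2]>10,280,140,8,'top',.042))
        c=up(p,380,185,80,60).astype(int); m=(c[...,2]-c[...,0]<12)&(c.max(-1)<75); print('keeper',rect(m,380,185,8,'top',.005))
p=np.hstack([cv2.resize(cv2.imread(f"pics/{n}4.png"),(400,375)) for n in("side","top")]); cv2.imwrite('pics/b4.png',p)
go([.5029,-.2451,.06],7.1)
```

```text
stone top {'c': array([594.2, -23.2]), 'size': array([25.3, 32.4]), 'long_yaw': 106.5, 'centroid': array([594.3, -23.1])}
keeper {'c': array([ 508.5, -256.7]), 'size': array([124.8, 159.1]), 'long_yaw': 164.2, 'centroid': array([ 498.1, -275.7])}
t 9.88 tcp [ 491.1 -376.2  154.5] F [0.2 0.4 0.2] w 0.645 j [-22.  24.  -6.  -0. -60.  30.]
shift [ 9.45 -2.8  12.86] turn [ 0.01  0.   -0.  ]
```

View pics/b4.png

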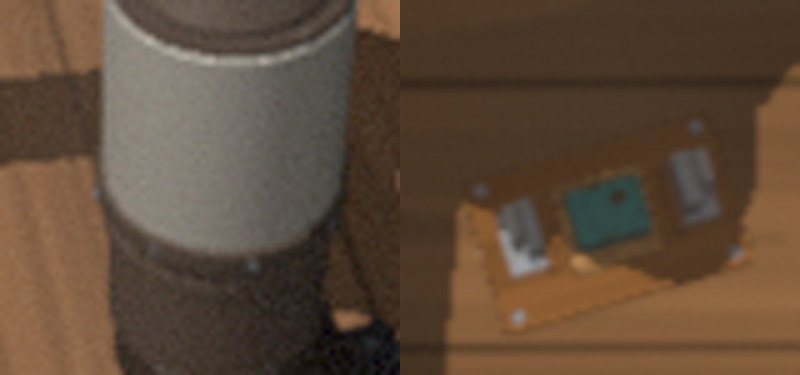

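Emit:
play_rows:
  plan:
    - [[0,-1,5,0,0,0],[1,-2,9,0,0,0],[3,-2.6,12,0,0,0],[5.2,-2.8,12.85,0,0,0],[5.2,-2.8,12.85,0,0,0]]

```text
time_s: 10.5
tcp_pos: [0.5018, -0.2445, 0.1016]
ee_rot: [[-0.003, -0.992, -0.126], [0.001, -0.126, 0.992], [-1.0, 0.003, 0.001]]
wrist_force: [-0.6, 1.2, 0.4]
gripper_width: 0.648
```

Emit:
play_rows:
  plan:
    - [[0,0,0,0,0,0],[0,0,0,0,0,0]]

```text
time_s: 10.75
tcp_pos: [0.5034, -0.2469, 0.1037]
ee_rot: [[0.002, -0.992, -0.123], [-0.001, -0.123, 0.992], [-1.0, -0.002, -0.001]]
wrist_force: [0.2, -0.3, -0.3]
gripper_width: 0.654
```

Run:
```python
from h import *
go([.5029,-.2451,.008],7.1)
for n,(u,v,w,h) in(("side",(270,220,80,75)),("top",(375,170,80,75))):
    p,d=r.capture(n); cv2.imwrite(f"pics/{n}5.png",up(p,u,v,w,h,6)); np.savez(f"{n}5.npz",p=p,d=d)
p=np.hstack([cv2.resize(cv2.imread(f"pics/{n}5.png"),(400,375)) for n in("side","top")]); cv2.imwrite('pics/b5.png',p)
```

```text
t 10.75 tcp [ 503.4 -246.9  103.7] F [ 0.2 -0.3 -0.3] w 0.654 j [-10.  22. -18.   0. -50.  17.]
shift [9.57 0.05 0.2 ] turn [-0.   -0.    0.01]
```

View pics/b5.png

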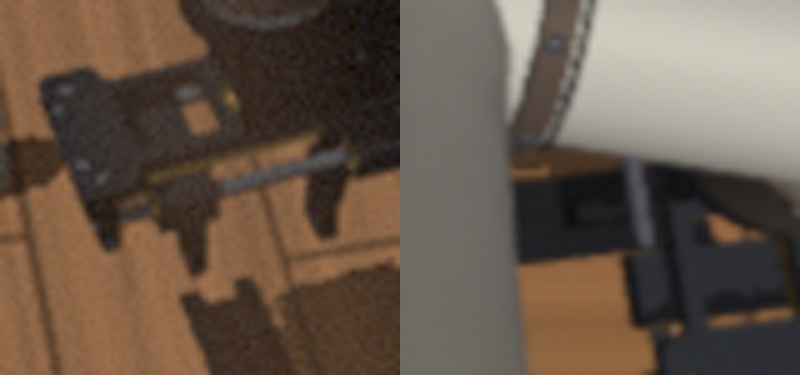

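Emit:
play_rows:
  plan:
    - [[4,0,0.2,0,0,0],[8.0,0,0.2,0,0,0],[9.2,0,0.2,0,0,0],[9.2,0,0.2,0,0,0],[9.2,0,0.2,0,0,0]]

```text
time_s: 11.48
tcp_pos: [0.5039, -0.2449, 0.0122]
ee_rot: [[0.003, -0.992, -0.124], [-0.001, -0.124, 0.992], [-1.0, -0.003, -0.001]]
wrist_force: [0.2, -1.0, -0.2]
gripper_width: 0.652
```

Run:
```python
from h import *
go([.5029,-.2451,.0075],7.1)
```

```text
t 11.47 tcp [ 503.9 -244.9   12.2] F [ 0.2 -1.  -0.2] w 0.652 j [ -9.  29. -23.   0. -38.  16.]
shift [ 0.47  0.1  -0.01] turn [-0.   -0.01  0.02]
```

Emit:
play_rows:
  plan:
    - [[0.4,0.1,0,0,0,0],[0.4,0.1,0,0,0,0]]

```text
time_s: 11.72
tcp_pos: [0.5016, -0.2446, 0.007]
ee_rot: [[0.001, -0.992, -0.123], [-0.0, -0.123, 0.992], [-1.0, -0.001, -0.0]]
wrist_force: [-0.2, 0.8, 0.0]
gripper_width: 0.649
```

Emit:
play_rows:
  plan:
    - [[0,0,0,0,0,0],[0,0,0,0,0,0],[0,0,0,0,0,0],[0,0,0,0,0,0],[0,0,0,0,0,0]]
  hand: 0

```text
time_s: 12.35
tcp_pos: [0.5016, -0.2446, 0.0066]
ee_rot: [[-0.0, -0.992, -0.123], [-0.0, -0.123, 0.992], [-1.0, 0.0, -0.0]]
wrist_force: [-0.2, -0.1, -0.2]
gripper_width: 0.163
```

Emit:
play_rows:
  plan:
    - [[0,0,0,0,0,0],[0,0,0,0,0,0]]

```text
time_s: 12.6
tcp_pos: [0.5015, -0.2446, 0.0066]
ee_rot: [[-0.0, -0.992, -0.123], [0.0, -0.123, 0.992], [-1.0, 0.0, 0.0]]
wrist_force: [-1.3, 0.3, 0.1]
gripper_width: 0.138
```

Emit:
play_rows:
  plan:
    - [[-1,0,0,0,0,0],[-4,0,0,0,0,0],[-9,0,0,0,0,0],[-14,0,0,0,0,0],[-14.5,0,0,0,0,0]]

```text
time_s: 13.22
tcp_pos: [0.5041, -0.2453, 0.1567]
ee_rot: [[0.01, -0.992, -0.124], [-0.003, -0.124, 0.992], [-1.0, -0.009, -0.004]]
wrist_force: [0.2, -0.6, -1.2]
gripper_width: 0.135
```

Run:
```python
from h import *
go([.5946,-.0245,.150],16.5)
```

```text
t 13.22 tcp [ 504.1 -245.3  156.7] F [ 0.2 -0.6 -1.2] w 0.135 j [ -9.  19. -15.   0. -56.  16.]
shift [  0.71 -11.71  20.79] turn [-0.94 -0.03  0.05]
```

Emit:
play_rows:
  plan:
    - [[0,-2,4,-0.9,0,0],[0,-5,9,-0.9,0,0],[0,-8,14,-0.94,0,0],[0,-10.6,19,-0.94,0,0],[0,-11.7,20.8,-0.94,0,0]]

```text
time_s: 13.85
tcp_pos: [0.5922, -0.0211, 0.1509]
ee_rot: [[-0.001, -0.958, -0.287], [0.0, -0.287, 0.958], [-1.0, 0.001, 0.0]]
wrist_force: [-0.9, -1.0, -1.8]
gripper_width: 0.13
```

Emit:
play_rows:
  plan:
    - [[0,0,0,0,0,0],[0,0,0,0,0,0],[0,0,0,0,0,0]]

```text
time_s: 14.22
tcp_pos: [0.5914, -0.0251, 0.1516]
ee_rot: [[-0.0, -0.959, -0.282], [-0.0, -0.282, 0.959], [-1.0, 0.0, 0.0]]
wrist_force: [-1.2, 0.6, -1.0]
gripper_width: 0.138
```

Run:
```python
from h import *
go([.5946,-.0245,.105],16.5)
for n,(u,v,w,h) in(("side",(290,160,80,75)),("top",(275,130,80,75))):
    p,d=r.capture(n); cv2.imwrite(f"pics/{n}6.png",up(p,u,v,w,h,6)); np.savez(f"{n}6.npz",p=p,d=d)
p=np.hstack([cv2.resize(cv2.imread(f"pics/{n}6.png"),(400,375)) for n in("side","top")]); cv2.imwrite('pics/b6.png',p)
```

```text
t 14.22 tcp [591.4 -25.1 151.6] F [-1.2  0.6 -1. ] w 0.138 j [ 13.  22. -10.  -0. -58.   3.]
shift [ 4.66 -0.32 -0.03] turn [-0.01  0.   -0.  ]
```

View pics/b6.png

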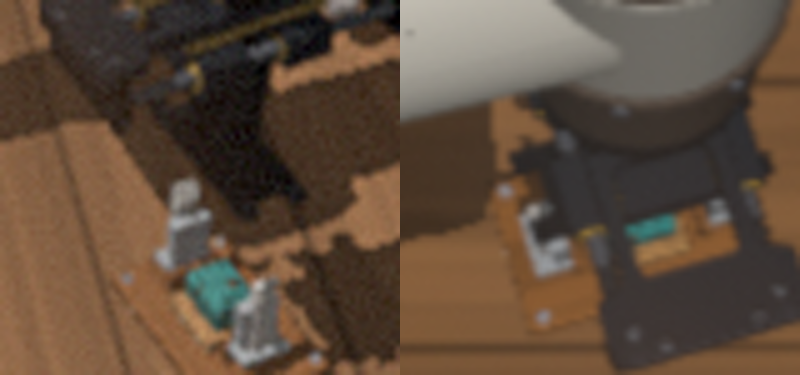

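Run:
```python
from h import *
T=np.load('top6.npz')['p'];S=np.load('side6.npz')['p']
f=lambda a:np.clip((a/255.)**.5*255,0,255).astype(np.uint8)
def grid(im,u,v,w,h,s):
    a=f(up(im,u,v,w,h,s))
    for i in range(0,w,10): cv2.putText(a,str(u+i),(i*s,10),0,.35,(0,255,255),1); cv2.line(a,(i*s,0),(i*s,4),(0,255,255),1)
    for i in range(0,h,10): cv2.putText(a,str(v+i),(0,i*s+4),0,.35,(0,255,255),1)
    return a
cv2.imwrite('pics/b7.png',np.vstack([grid(T,290,150,66,28,12),grid(S,306,170,66,20,12)]))
# predicted ear corners if keeper origin at TCP
a=np.radians(16.5);X=np.array([np.cos(a),np.sin(a)]);Y=np.array([-np.sin(a),np.cos(a)]);c=np.array([.5914,-.0251]);zb=.1516-.0066
for n in('top','side'):
  for z in(zb,zb+.005): print(n,z,[ (sx,sy,proj(n,[*(c+sx*.02*X+sy*.052*Y),z])[0].round(1)) for sx in(-1,1) for sy in(-1,1)])
```

```text
top 0.14500000000000002 [(-1, -1, array([348.9, 165.4])), (-1, 1, array([301.1, 179.6])), (1, -1, array([343.2, 147.5])), (1, 1, array([295.6, 161.6]))]
top 0.15000000000000002 [(-1, -1, array([349.1, 164.9])), (-1, 1, array([301. , 179.2])), (1, -1, array([343.4, 146.9])), (1, 1, array([295.5, 161. ]))]
side 0.14500000000000002 [(-1, -1, array([337.8, 203.6])), (-1, 1, array([318.5, 180.7])), (1, -1, array([350.7, 198.6])), (1, 1, array([331. , 176.2]))]
side 0.15000000000000002 [(-1, -1, array([337.9, 202.2])), (-1, 1, array([318.5, 179.3])), (1, -1, array([350.8, 197.3])), (1, 1, array([331. , 174.9]))]
```

View pics/b7.png

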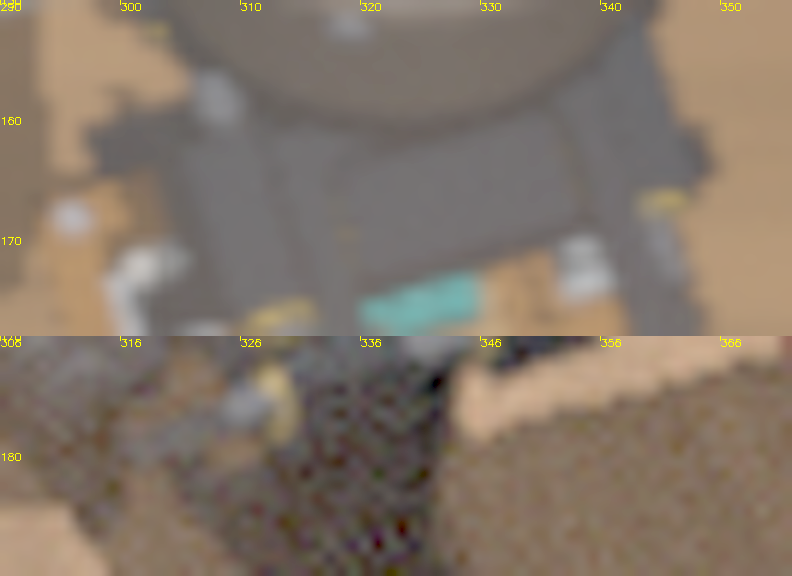

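Run:
```python
from h import *
T=np.load('top6.npz')['p'].astype(np.float32)
a=np.radians(16.5);X=np.array([np.cos(a),np.sin(a)]);Y=np.array([-np.sin(a),np.cos(a)]);c=np.array([.5914,-.0251]);z=.150
for sx,sy in((1,1),(-1,-1)):
  for off in(.012,.015,.018):
    t=np.arange(40,62,1.)*sy/1000
    P=np.array([[*(c+sx*off*X+q*Y),z] for q in t]); uv=proj('top',P).astype(np.float32)
    v=cv2.remap(T,uv[:,0].reshape(1,-1),uv[:,1].reshape(1,-1),cv2.INTER_LINEAR)[0,:,2]
    print(sx,sy,off,v.round().astype(int))
# across x edge of +x+y ear and -x -y ear
for sy,sx in((1,1),(-1,-1)):
  for y in(.046,.049):
    t=np.arange(12,30,1.)*sx/1000
    P=np.array([[*(c+q*X+sy*y*Y),z] for q in t]); uv=proj('top',P).astype(np.float32)
    v=cv2.remap(T,uv[:,0].reshape(1,-1),uv[:,1].reshape(1,-1),cv2.INTER_LINEAR)[0,:,2]
    print('x',sx,sy,v.round().astype(int))
```

```text
1 1 0.012 [46 47 48 49 49 49 50 51 56 63 72 77 79 78 76 76 79 81 81 75 70 68]
1 1 0.015 [ 44  44  44  44  44  44  44  46  49  67  86  97 105 107 104  99  90  82
  77  73  72  72]
1 1 0.018 [ 46  45  45  45  46  45  46  47  53  63  80  99 111 120 121 112 102  89
  76  74  72  72]
-1 -1 0.012 [ 50  50  50  50  50  50  49  47  46  46  47  55  63  79  97 108 116 120
 121 121 121 121]
-1 -1 0.015 [ 51  51  50  50  50  49  49  49  47  44  45  48  61  78  94 107 115 117
 119 119 119 120]
-1 -1 0.018 [ 70  73  73  70  66  60  57  55  53  58  60  66  76  88 100 110 115 120
 120 120 120 119]
x 1 1 [ 50  46  43  44  44  45  46  53  63  78  98 112 118 123 123 123 127 130]
x 1 1 [ 63  57  61  67  65  64  63  61  74  87 102 117 125 127 128 129 129 130]
x -1 -1 [ 49  49  49  49  49  53  57  69  85  95  98 105 112 120 119 119 120 121]
x -1 -1 [ 46  44  44  44  46  49  58  70  83  93 102 111 117 121 125 126 128 129]
```

Run:
```python
from h import *
for n,u0,sc in (('top',(280,140),np.array([(80,140),(297,75),(335,202),(118,267)])/5-.4),('side',(310,185),np.array([(55,305),(237,232),(430,463),(238,545)])/10-.45)):
    p=np.load(n+'0.npz')['p'].astype(float); out=[]
    for q in sc+u0:
        u,v=np.round(q).astype(int); w=p[v-3:v+4,u-3:u+4,0]; bg=np.median(w); w=np.clip(w-bg-15,0,None)
        yy,xx=np.mgrid[v-3:v+4,u-3:u+4]; w[(xx-q[0])**2+(yy-q[1])**2>6.5]=0
        out.append([(w*xx).sum()/w.sum(),(w*yy).sum()/w.sum()])
    out=np.array(out); print(out.round(1).tolist())
    P=ray(n,out,.0125)[:,:2]*1000; print(n,P.round(1).tolist(),P.mean(0).round(1))
    if n=='top': e=P[0]+P[3]-P[1]-P[2]
    else: e=P[0]+P[1]-P[2]-P[3]
    print('yaw',np.degrees(np.arctan2(e[1],e[0])))
# cork/seat profile in top along mount axes
T=np.load('top0.npz')['p'].astype(np.float32)
a=np.radians(16.5);X=np.array([np.cos(a),np.sin(a)]);Y=np.array([-np.sin(a),np.cos(a)]);c=np.array([.595,-.024])
def prof(ax,ot,offs,t,z):
    acc=0
    for o in offs:
        P=np.array([[*(c+q*ax+o*ot),z] for q in t]); uv=proj('top',P).astype(np.float32)
        acc=acc+cv2.remap(T,uv[:,0].reshape(1,-1),uv[:,1].reshape(1,-1),cv2.INTER_LINEAR)[0]
    return acc/len(offs)
o=np.arange(-.015,.016,.003)
for nm,v in(('cork y+',prof(Y,X,o,np.arange(14,32)/1000,.022)),('cork y-',prof(Y,X,o,-np.arange(14,32)/1000,.022)),('cork x+',prof(X,Y,o,np.arange(14,32)/1000,.022)),('cork x-',prof(X,Y,o,-np.arange(14,32)/1000,.022)),
  ('base y+',prof(Y,X,np.arange(-.02,.0,.003),np.arange(54,72)/1000,.012)),('base y-',prof(Y,X,np.arange(-.02,.02,.003),-np.arange(54,72)/1000,.012)),('base x-',prof(X,Y,np.arange(-.05,.05,.003),-np.arange(30,48)/1000,.012))): print(nm,v[:,2].round().astype(int))
```

```text
[[295.6, 167.8], [338.8, 154.8], [346.6, 179.9], [303.2, 193.0]]
top [[610.6, 37.7], [641.9, -66.6], [580.4, -84.5], [549.4, 19.5]] [595.6 -23.5]
yaw 106.64736190795651
[[314.9, 215.3], [333.4, 207.8], [352.6, 231.3], [333.4, 239.1]]
side [[548.2, 17.6], [609.5, 36.6], [639.9, -67.9], [578.9, -85.3]] [594.1 -24.7]
yaw 106.42207614598199
cork y+ [165 165 165 164 164 164 161 155 147 139 131 127 126 125 123 122 121 121]
cork y- [159 159 159 157 155 151 145 140 135 131 129 127 122 117 113 112 114 117]
cork x+ [156 155 154 153 152 151 147 139 126 110 101 103 110 120 127 130 131 131]
cork x- [165 163 162 161 160 159 155 147 139 136 136 138 139 140 139 138 137 136]
base y+ [129 128 127 127 127 127 125 123 123 125 128 131 135 136 137 137 137 137]
base y- [140 138 136 135 133 130 127 125 124 125 127 128 129 129 128 128 128 128]
base x- [135 135 135 136 137 137 135 130 125 125 128 130 133 134 135 134 134 133]
```

Run:
```python
from h import *
go([.5946,-.0218,.104],16.6)
```

```text
t 14.32 tcp [591.6 -24.8 151.7] F [ 0.5 -0.5 -0.5] w 0.136 j [ 13.  22. -10.  -0. -58.   3.]
shift [ 4.77 -0.37  0.21] turn [-0.02  0.   -0.  ]
```

Emit:
play_rows:
  plan:
    - [[1.5,-0.37,0.2,0,0,0],[3.2,-0.37,0.2,0,0,0],[4.6,-0.37,0.2,0,0,0],[4.6,-0.37,0.2,0,0,0],[4.6,-0.37,0.2,0,0,0]]

```text
time_s: 14.95
tcp_pos: [0.5954, -0.0208, 0.1058]
ee_rot: [[0.001, -0.959, -0.284], [-0.0, -0.284, 0.959], [-1.0, -0.001, -0.0]]
wrist_force: [0.4, 0.4, -1.0]
gripper_width: 0.133
```

Emit:
play_rows:
  plan:
    - [[0,0,0,0,0,0],[0,0,0,0,0,0],[0,0,0,0,0,0]]

```text
time_s: 15.32
tcp_pos: [0.5951, -0.0208, 0.1059]
ee_rot: [[0.001, -0.959, -0.284], [0.0, -0.284, 0.959], [-1.0, -0.001, -0.0]]
wrist_force: [0.7, -0.1, -1.7]
gripper_width: 0.134
```

```bash
cat > kchk.py <<'E'
from h import *
import sys
tag=sys.argv[1]
s=r.sense(); c=s['tcp_pos'][:2]; z=s['tcp_pos'][2]-.0066+.005
T,_=r.capture('top'); S,_=r.capture('side'); s2=r.sense()
np.savez(f'k{tag}.npz',T=T,S=S); print('tcp',s['tcp_pos']*1000,s2['tcp_pos']*1000,'F',s['wrist_force'])
T=T.astype(np.float32)
R=s['ee_rot']; X=-R[:2,1]; Y=R[:2,2]; print('yaw',np.degrees(np.arctan2(Y[1],Y[0])))
def f(t,P):
    uv=proj('top',np.c_[P,np.full(len(P),z)]).astype(np.float32)
    return cv2.remap(T,uv[:,0].reshape(1,-1),uv[:,1].reshape(1,-1),cv2.INTER_LINEAR)[0,:,2].round().astype(int)
t=np.arange(40,62)/1000
for sx,sy in((1,1),(-1,-1),(-1,1),(1,-1)):
  for o in(.013,.016): print('yend',sx,sy,f(t,c+sx*o*X+np.outer(t*sy,Y)))
t=np.arange(12,30)/1000
for sx,sy in((1,1),(-1,-1),(-1,1)):
  for o in(.046,.049): print('xedge',sx,sy,f(t,c+sy*o*Y+np.outer(t*sx,X)))
a=np.hstack([cv2.resize(up(T.astype(np.uint8),275,130,80,75,6),(400,375)),cv2.resize(up(S,290,160,80,75,6),(400,375))])
cv2.imwrite(f'pics/k{tag}.png',np.clip((a/255.)**.6*255,0,255))
E
python3 kchk.py a
```

```text
tcp [595.10281645 -20.75615549 105.90355883] [595.04351576 -20.7579151  105.76247699] F [ 0.65842622 -0.13610937 -1.67276199]
yaw 106.47828527613143
yend 1 1 [ 46  47  47  48  49  52  54  58  63  72  89 108 120 128 130 128 126 123
 121 122 121 124]
yend 1 1 [ 45  45  45  45  45  45  44  44  46  53  62  74  87  93  97  98  97  98
 110 119 125 128]
yend -1 -1 [ 54  55  55  55  55  54  53  51  50  49  49  55  66  79  95 110 116 121
 123 123 122 122]
yend -1 -1 [ 56  56  56  56  55  54  53  52  51  49  50  55  60  79  96 108 117 122
 123 123 123 123]
yend -1 1 [ 49  49  48  48  48  48  50  51  58  67  79  94 108 115 120 121 121 120
 119 121 126 131]
yend -1 1 [ 50  51  51  51  50  50  50  51  54  68  83  97 108 115 117 119 119 118
 121 126 130 134]
yend 1 -1 [ 55  54  54  53  52  51  50  48  48  47  51  59  70  86 102 112 121 125
 125 126 125 125]
yend 1 -1 [ 58  57  57  58  58  58  57  55  51  50  49  55  67  81  96 111 118 124
 126 126 126 126]
xedge 1 1 [ 65  54  47  45  44  45  47  54  65  77  95 111 114 117 120 122 124 126]
xedge 1 1 [ 81  72  63  57  53  49  54  58  71  88 103 116 128 130 132 132 131 131]
xedge -1 -1 [ 52  53  53  53  53  54  57  61  73  88  98 107 117 126 132 130 128 127]
xedge -1 -1 [ 51  49  49  48  49  50  58  74  90 104 117 123 128 131 132 131 129 127]
xedge -1 1 [ 50  50  49  49  50  56  68  83 107 130 138 145 148 149 148 143 138 132]
xedge -1 1 [ 71  67  67  68  68  70  74  93 115 125 132 137 139 140 140 138 133 126][ WARN:0@2.233] global loadsave.cpp:1063 imwrite_ Unsupported depth image for selected encoder is fallbacked to CV_8U.
```

View pics/ka.png

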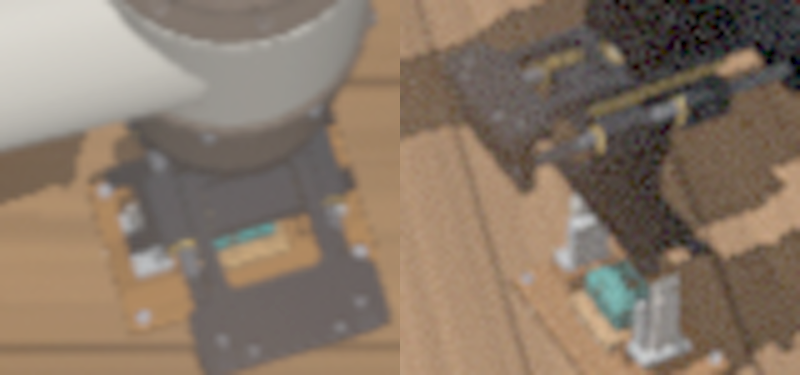

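Emit:
play_rows:
  plan:
    - [[0.3,0.1,-0.1,0.01,0,0],[0.7,0.1,-0.1,0.01,0,0],[1.0,0.1,-0.1,0.01,0,0],[1.0,0.1,-0.1,0.01,0,0]]

```text
time_s: 15.92
tcp_pos: [0.5941, -0.0221, 0.0951]
ee_rot: [[-0.001, -0.959, -0.282], [-0.0, -0.282, 0.959], [-1.0, 0.001, 0.0]]
wrist_force: [-0.4, -0.1, -1.4]
gripper_width: 0.139
```

Emit:
play_rows:
  plan:
    - [[0,0,0,0,0,0],[0,0,0,0,0,0]]

```text
time_s: 16.18
tcp_pos: [0.5944, -0.022, 0.0957]
ee_rot: [[0.0, -0.959, -0.282], [0.0, -0.282, 0.959], [-1.0, -0.0, -0.0]]
wrist_force: [-0.6, -0.4, -2.0]
gripper_width: 0.135
```

```bash
python3 kchk.py b
```

```text
tcp [594.42423411 -21.98514982  95.7345293 ] [594.39987788 -22.01464104  95.71008738] F [-0.56194027 -0.44464266 -1.95867223]
yaw 106.38468991826618
yend 1 1 [ 47  47  47  47  47  47  46  50  55  72  93 110 123 132 134 135 132 130
 125 118 115 117]
yend 1 1 [ 47  47  46  46  45  45  46  48  54  66  80  97 114 123 130 131 129 127
 124 121 122 122]
yend -1 -1 [ 55  55  55  55  55  54  53  52  51  50  50  58  68  83  98 109 116 122
 122 123 123 123]
yend -1 -1 [ 56  56  56  56  56  55  53  52  51  50  54  58  70  87 100 111 120 121
 122 123 123 123]
yend -1 1 [ 50  50  50  50  50  50  50  53  60  67  82  96 106 113 117 118 119 119
 119 123 126 130]
yend -1 1 [ 52  51  52  52  52  52  52  53  59  70  83  97 110 115 119 120 121 121
 120 119 122 125]
yend 1 -1 [ 56  56  56  55  54  53  52  51  50  49  52  53  66  82  96 109 119 122
 125 125 125 125]
yend 1 -1 [ 61  60  61  63  65  67  64  61  57  53  52  57  63  80  97 108 118 124
 125 125 126 126]
xedge 1 1 [ 47  46  46  46  46  47  48  49  54  61  72  86  99 110 120 125 129 131]
xedge 1 1 [ 75  72  70  67  66  63  60  58  58  68  80  96 113 124 128 130 131 132]
xedge -1 -1 [ 54  53  53  53  53  54  56  63  73  85  98 109 115 121 123 124 125 127]
xedge -1 -1 [ 51  50  48  49  50  54  65  78  91 105 115 124 129 128 127 127 127 129]
xedge -1 1 [ 51  50  50  51  52  61  73  91 115 136 142 147 145 139 133 128 124 124]
xedge -1 1 [ 71  67  67  67  70  75  83  99 117 128 138 141 141 138 131 124 123 122][ WARN:0@2.458] global loadsave.cpp:1063 imwrite_ Unsupported depth image for selected encoder is fallbacked to CV_8U.
```

View pics/kb.png

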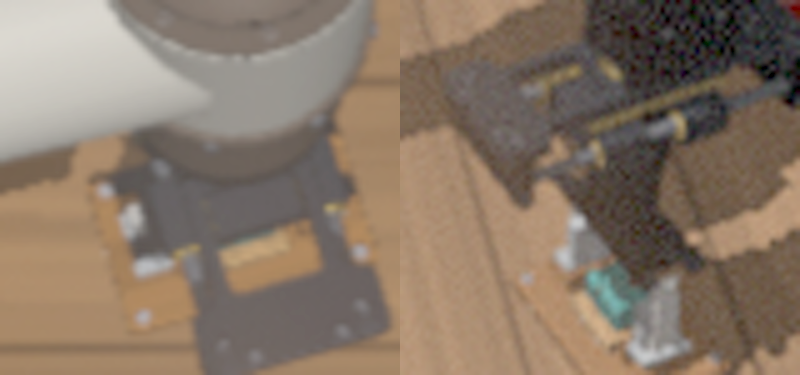

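Emit:
play_rows:
  plan:
    - [[0.2,0,0,0,0,0],[0.4,0,0,0,0,0],[0.6,0,0,0,0,0],[0.6,0,0,0,0,0]]

```text
time_s: 16.77
tcp_pos: [0.5942, -0.0221, 0.0893]
ee_rot: [[-0.001, -0.959, -0.282], [-0.0, -0.282, 0.959], [-1.0, 0.001, 0.0]]
wrist_force: [-0.2, -0.3, -1.4]
gripper_width: 0.136
```

Emit:
play_rows:
  plan:
    - [[0.1,0,0,0,0,0],[0.2,0,0,0,0,0],[0.2,0,0,0,0,0]]

```text
time_s: 17.15
tcp_pos: [0.5943, -0.022, 0.0875]
ee_rot: [[-0.0, -0.959, -0.282], [-0.0, -0.282, 0.959], [-1.0, 0.0, 0.0]]
wrist_force: [-0.7, 0.5, -0.1]
gripper_width: 0.132
```

Emit:
play_rows:
  plan:
    - [[0.1,0,0,0,0,0],[0.2,0,0,0,0,0],[0.2,0,0,0,0,0]]

```text
time_s: 17.52
tcp_pos: [0.5943, -0.022, 0.0856]
ee_rot: [[0.0, -0.959, -0.282], [0.0, -0.282, 0.959], [-1.0, -0.0, 0.0]]
wrist_force: [-0.2, -0.1, -0.7]
gripper_width: 0.132
```

Emit:
play_rows:
  plan:
    - [[0.1,0,0,0,0,0],[0.2,0,0,0,0,0],[0.2,0,0,0,0,0]]

```text
time_s: 17.9
tcp_pos: [0.5948, -0.022, 0.084]
ee_rot: [[0.001, -0.959, -0.282], [0.0, -0.282, 0.959], [-1.0, -0.001, -0.0]]
wrist_force: [0.4, 0.2, 2.4]
gripper_width: 0.14
```

Emit:
play_rows:
  plan:
    - [[0.1,0,0,0,0,0],[0.2,0,0,0,0,0],[0.2,0,0,0,0,0]]

```text
time_s: 18.27
tcp_pos: [0.5948, -0.022, 0.0819]
ee_rot: [[0.001, -0.959, -0.282], [0.0, -0.282, 0.959], [-1.0, -0.001, -0.0]]
wrist_force: [0.0, -0.4, 5.4]
gripper_width: 0.135
```

Emit:
play_rows:
  plan:
    - [[0.1,0,0,0,0,0],[0.2,0,0,0,0,0],[0.2,0,0,0,0,0]]

```text
time_s: 18.65
tcp_pos: [0.5944, -0.0219, 0.0794]
ee_rot: [[0.0, -0.959, -0.282], [0.0, -0.282, 0.959], [-1.0, -0.0, 0.0]]
wrist_force: [1.0, -0.2, 1.8]
gripper_width: 0.139
```

Emit:
play_rows:
  plan:
    - [[0.1,0,0,0,0,0],[0.2,0,0,0,0,0],[0.2,0,0,0,0,0]]

```text
time_s: 19.02
tcp_pos: [0.594, -0.022, 0.0772]
ee_rot: [[-0.001, -0.959, -0.282], [-0.0, -0.282, 0.959], [-1.0, 0.001, 0.0]]
wrist_force: [0.6, 0.4, 1.7]
gripper_width: 0.135
```

Emit:
play_rows:
  plan:
    - [[0.1,0,0,0,0,0],[0.2,0,0,0,0,0],[0.2,0,0,0,0,0]]

```text
time_s: 19.4
tcp_pos: [0.5941, -0.022, 0.0754]
ee_rot: [[-0.0, -0.959, -0.282], [-0.0, -0.282, 0.959], [-1.0, 0.0, 0.0]]
wrist_force: [-0.0, 0.5, 2.9]
gripper_width: 0.131
```

Emit:
play_rows:
  plan:
    - [[0.1,0,0,0,0,0],[0.2,0,0,0,0,0],[0.3,0,0,0,0,0],[0.3,0,0,0,0,0]]

```text
time_s: 19.9
tcp_pos: [0.5943, -0.022, 0.0724]
ee_rot: [[0.0, -0.959, -0.282], [0.0, -0.282, 0.959], [-1.0, -0.0, 0.0]]
wrist_force: [0.6, -0.3, 1.0]
gripper_width: 0.135
```

Emit:
play_rows:
  plan:
    - [[0.1,0,0,0,0,0],[0.2,0,0,0,0,0],[0.2,0,0,0,0,0]]

```text
time_s: 20.27
tcp_pos: [0.5943, -0.022, 0.0704]
ee_rot: [[-0.0, -0.959, -0.282], [0.0, -0.282, 0.959], [-1.0, 0.0, 0.0]]
wrist_force: [0.6, -0.7, 1.7]
gripper_width: 0.136
```

Emit:
play_rows:
  plan:
    - [[0.1,0,0,0,0,0],[0.1,0,0,0,0,0]]

```text
time_s: 20.52
tcp_pos: [0.5933, -0.0221, 0.0686]
ee_rot: [[-0.002, -0.96, -0.281], [-0.0, -0.281, 0.96], [-1.0, 0.002, 0.001]]
wrist_force: [-0.6, -0.2, -0.9]
gripper_width: 0.133
```

Emit:
play_rows:
  plan:
    - [[0.05,0,0,0,0,0],[0.05,0,0,0,0,0]]

```text
time_s: 20.78
tcp_pos: [0.594, -0.0221, 0.0687]
ee_rot: [[-0.001, -0.959, -0.282], [-0.0, -0.282, 0.959], [-1.0, 0.001, 0.0]]
wrist_force: [-0.2, 0.6, -0.0]
gripper_width: 0.135
```

Emit:
play_rows:
  plan:
    - [[0.05,0,0,0,0,0],[0.05,0,0,0,0,0]]

```text
time_s: 21.02
tcp_pos: [0.5943, -0.022, 0.0685]
ee_rot: [[-0.0, -0.959, -0.282], [-0.0, -0.282, 0.959], [-1.0, 0.0, 0.0]]
wrist_force: [-0.3, -0.9, -0.8]
gripper_width: 0.134
```

Emit:
play_rows:
  plan:
    - [[0.05,0,0,0,0,0],[0.05,0,0,0,0,0]]

```text
time_s: 21.28
tcp_pos: [0.5943, -0.022, 0.068]
ee_rot: [[-0.0, -0.959, -0.282], [0.0, -0.282, 0.959], [-1.0, 0.0, 0.0]]
wrist_force: [0.5, -0.1, -0.5]
gripper_width: 0.137
```

Emit:
play_rows:
  plan:
    - [[0.05,0,0,0,0,0],[0.05,0,0,0,0,0]]

```text
time_s: 21.52
tcp_pos: [0.5944, -0.022, 0.0677]
ee_rot: [[0.0, -0.959, -0.282], [-0.0, -0.282, 0.959], [-1.0, -0.0, -0.0]]
wrist_force: [0.5, 0.1, -0.5]
gripper_width: 0.134
```

Emit:
play_rows:
  plan:
    - [[0.05,0,0,0,0,0],[0.05,0,0,0,0,0]]

```text
time_s: 21.78
tcp_pos: [0.5944, -0.022, 0.0677]
ee_rot: [[0.0, -0.959, -0.282], [-0.0, -0.282, 0.959], [-1.0, -0.0, -0.0]]
wrist_force: [-1.8, 0.8, 3.7]
gripper_width: 0.136
```

Emit:
play_rows:
  plan:
    - [[0.05,0,0,0,0,0],[0.05,0,0,0,0,0]]

```text
time_s: 22.02
tcp_pos: [0.5944, -0.022, 0.0676]
ee_rot: [[0.001, -0.959, -0.282], [-0.0, -0.282, 0.959], [-1.0, -0.0, -0.0]]
wrist_force: [-2.7, 1.1, 7.1]
gripper_width: 0.134
```

Emit:
play_rows:
  plan:
    - [[0.05,0,0,0,0,0],[0.05,0,0,0,0,0]]

```text
time_s: 22.28
tcp_pos: [0.5944, -0.022, 0.0676]
ee_rot: [[0.001, -0.959, -0.283], [-0.0, -0.283, 0.959], [-1.0, -0.001, -0.0]]
wrist_force: [-3.4, 0.7, 10.0]
gripper_width: 0.138
```

Emit:
play_rows:
  plan:
    - [[-0.15,0,0,0,0,0],[-0.15,0,0,0,0,0]]

```text
time_s: 22.52
tcp_pos: [0.5944, -0.022, 0.0677]
ee_rot: [[0.0, -0.959, -0.282], [0.0, -0.282, 0.959], [-1.0, -0.0, -0.0]]
wrist_force: [-1.5, 0.4, 2.7]
gripper_width: 0.136
```

Emit:
play_rows:
  plan:
    - [[0,0,0,0,0,0],[0,0,0,0,0,0],[0,0,0,0,0,0]]
  hand: 0.65

```text
time_s: 22.9
tcp_pos: [0.5942, -0.0221, 0.0673]
ee_rot: [[-0.0, -0.959, -0.282], [-0.0, -0.282, 0.959], [-1.0, 0.0, 0.0]]
wrist_force: [-2.1, 0.4, 0.5]
gripper_width: 0.397
```

Emit:
play_rows:
  plan:
    - [[-0.3,0,0,0,0,0],[-3,0,0,0,0,0],[-7,0,0,0,0,0],[-12,0,0,0,0,0],[-12,0,0,0,0,0]]

```text
time_s: 23.52
tcp_pos: [0.5972, -0.0218, 0.1929]
ee_rot: [[0.011, -0.959, -0.283], [0.001, -0.283, 0.959], [-1.0, -0.011, -0.002]]
wrist_force: [-0.2, 0.3, 0.0]
gripper_width: 0.65
```

Emit:
play_rows:
  plan:
    - [[-1,5,5,0,0,0],[-1,9,10,0,0,0],[-1,12,15,0,0,0],[-1,14,20,0,0,0],[-1,14,24,0,0,0]]

```text
time_s: 24.15
tcp_pos: [0.3899, 0.1694, 0.1975]
ee_rot: [[-0.0, -0.959, -0.283], [0.0, -0.283, 0.959], [-1.0, 0.0, 0.0]]
wrist_force: [1.1, -0.0, 0.2]
gripper_width: 0.651
```

Run:
```python
from h import *
go([.5946,-.0218,.104],16.6)
for n,(u,v,w,h) in(("side",(295,175,70,65)),("top",(285,140,70,65))):
    p,d=r.capture(n); cv2.imwrite(f"pics/{n}9.png",up(p,u,v,w,h,6)); np.savez(f"{n}9.npz",p=p,d=d); cv2.imwrite(f'pics/full{n}9.png',p)
p=np.hstack([cv2.resize(cv2.imread(f"pics/{n}9.png"),(400,371)) for n in("side","top")]); cv2.imwrite('pics/b9.png',np.clip((p/255.)**.6*255,0,255).astype(np.uint8))
```

```text
t 24.15 tcp [389.9 169.4 197.5] F [ 1.1 -0.   0.2] w 0.651 j [ 46.   3. -28.  -0. -58. -29.]
shift [  9.34 -14.21 -24.14] turn [-0.01  0.   -0.  ]
```

View pics/b9.png

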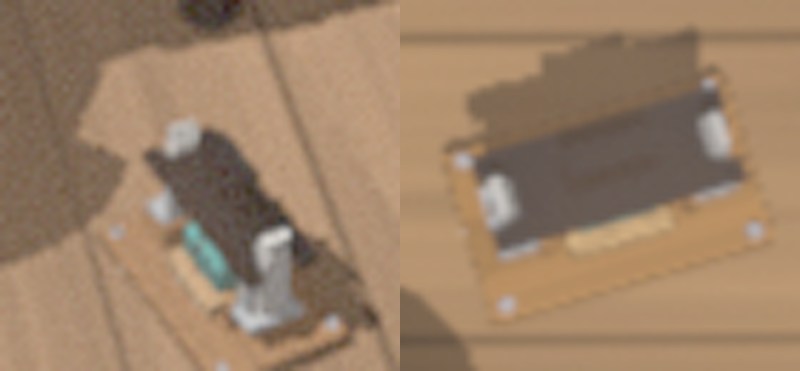

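View pics/fulltop9.png

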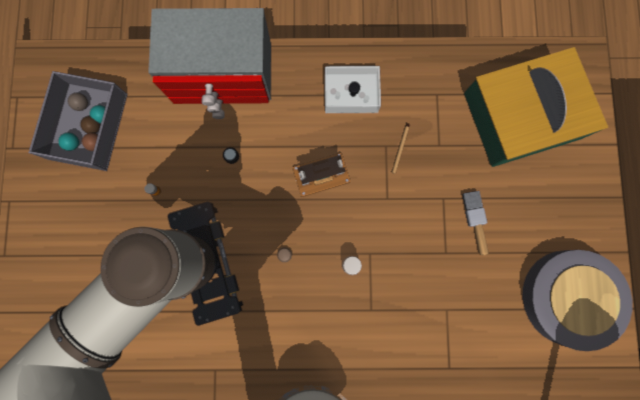

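Run:
```python
from h import *
a=np.radians(16.5);X=np.array([np.cos(a),np.sin(a)]);Y=np.array([-np.sin(a),np.cos(a)])
for n,c in(('top',(.5956,-.0235)),('side',(.5941,-.0247))):
    C=cloud(n,np.load(n+'9.npz')['d']).reshape(-1,3); q=C[:,:2]-c; x=q@X;y=q@Y
    for nm,m in(('ears+y',(y>.043)&(y<.05)&(abs(x)>9e-3)&(abs(x)<.019)),('plate+y',(y>.022)&(y<.036)&(abs(x)<.017)),('plate-y',(y<-.022)&(y>-.036)&(abs(x)<.017)),('ears-y',(y<-.043)&(y>-.05)&(abs(x)>.009)&(abs(x)<.019)),('x-',(x<-.009)&(x>-.018)&(abs(y)<.03)),('x+',(x>.009)&(x<.018)&(abs(y)<.03)),('hook+',(y>.038)&(y<.048)&(abs(x)<.006)),('hook-',(y<-.038)&(y>-.048)&(abs(x)<.006))):
        z=C[m&(C[:,2]>.05)&(C[:,2]<.12),2]*1000
        if len(z): print(n,nm,len(z),np.percentile(z,[25,50,75]).round(1))
```

```text
top ears+y 27 [66.5 67.5 68.9]
top plate+y 89 [66.1 67.4 68.6]
top plate-y 91 [66.4 67.4 68.5]
top ears-y 26 [66.1 67.  68. ]
top x- 98 [66.2 67.3 68.6]
top x+ 70 [66.5 67.5 68.5]
top hook+ 20 [77.3 80.8 82.7]
top hook- 27 [72.1 78.1 82. ]
side ears+y 9 [61.8 64.  65.2]
side plate+y 23 [62.2 63.9 65.2]
side plate-y 34 [63.8 65.  66. ]
side ears-y 12 [62.  63.5 64.3]
side x- 49 [62.5 64.1 66.4]
side x+ 18 [63.1 65.1 66.3]
side hook+ 20 [66.3 73.9 78.3]
side hook- 16 [63.6 73.8 78.2]
```

Keeper is level (67.4 mm at both ends, seated). Handing in.

```bash
python3 -c "
from station import r
print(r.finish_job()); print(r.sense()['time_s'])"
```

```text
the job is handed in; nothing more can be done
None
the job is handed in; nothing more can be done
```

The stone is standing on the cork pad, and the keeper is snapped down over it and lying level. I handed the job in at about 24 s.

- **Stone:** I set it down first and felt about 5 N at contact. The top camera put it about 1.4 mm from the middle of the mount and square to it. After that I fetched the keeper.
- **Keeper:** I lined it up over the mount by camera. It met the hook ramps with its underside at about 79 mm, and the readings peaked at about 5 N there and 2–3 N sliding on. The resistance fell away, as at the click, with the underside at about 62–63 mm. It stopped on the seats at about 61 mm, which puts the frame setting at about 11 mm. I pressed to about 10 N and then let go.
- **Last checks:** From the top camera, the keeper plate reads 67.0–67.5 mm high at both ends and on both long sides. In the pictures both hook heads stand in its notches. The gripper is clear, and the bystanders look where they were; I did not measure their positions.
- **What disagreed or went unseen:**
  - The two cameras differ by about 1.5 mm on the mount's position.
  - They differ by about 3 mm on the plate's height, with the side camera reading 63.5–65 mm.
  - I felt one drop in force for the clicks, not two separate ones. That both sides clicked rests on that drop, the plate being level, and the hard stop.

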